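# Walk the die block round to the setting fence

## Robot

A 6-joint arm with a two-finger parallel gripper is mounted at the origin on the work surface; the furniture and walls round the work are solid. World frame = base frame: x ahead of the robot, y to its left, z up, the work surface at z = 0. Lengths are in m, angles in degrees, forces in N, time in s.
With the tool pointing down it reaches from about 0.325 to 0.9 m from the base axis. Payload 6.1 kg.
Tool frame: the origin (TCP) lies on the mounting face of the last link; the fingertips stand 182 mm ahead of it and the grasp point (between the pads) lies 164 mm ahead of it; z points along the fingers, y is the line along which they close (so a half turn about z gives the same grasp; the last joint's range is limited). The gripper opens to 87 mm and grips with 3 to 60 N. Pads are 19 mm wide; open, the fingers measure 117 mm over their backs; the gripper's body (75 mm by 190 mm) begins 51 mm behind the grasp point.
Start: joints at [69.494, 12.628, 87.462, -0, 79.91, -7.225], TCP at [0.144, 0.608, 0.405] pointing down, gripper open.
Joint ranges: [-170.65, 170.65], [-52.31, 119.04], [5.05, 147.46], [-71.25, 251.25], [11.57, 151.72], [-153.62, 153.62]. Speed limits (degrees/s): [147.25, 147.25, 172.46, 180, 180, 180].

## Interface

Orientations are given as [roll, pitch, yaw] about the fixed x, y, z axes, in that order (R = Rz(yaw) Ry(pitch) Rx(roll)).
In Python, from workcell import arm, optics gives the robot as it stands.
- The arm moves only by the tool send_rows, never from a script. Its argument "moves" is a list of rows, each a list of 5 numbers: the gripper command: -1 is fully open, 1 is shut, values between are in proportion, then the shift along the world's x, y, z scaled (see below), then the turn about the world's z scaled (see below). A call has 1 to 5 rows; each row shifts and turns the commanded pose from where the row before left it; what a row does not reach is not made up. The controller multiplies each number of a shift by 0.02 m and each number of a turn by 5 degrees. A row lasts 1/10 s, in which the tool goes at most 50 mm and 8.59 degrees, less where a joint would pass 70% of its speed; a pose out of reach is approached as far as the arm can. A call with a number of a shift or a turn outside -1 to 1 is refused whole. A call with a gripper value outside its range is refused whole. The fingers move at their own pace and stop on an object; the grip force is fixed at half the most. Time passes only in rows, so rows that do not move let the fingers close. It gives the time, the measured TCP pose, the force, the opening and the grip force at its end, in the units of the state.
- arm.observe(): the state, without advancing time (a new reading comes with each control period).
- optics.capture(name): name is "side" or "top"; returns the picture (480x640x3 uint8, red, green, blue); there is no depth.
- optics.camera_params(name): a dict with "intrinsics" (3x3 intrinsics, pixels), "R" (3x3) and "t" (3): a world point X has camera coordinates R X + t. Camera axes: x right, y down, z forward; pixel columns grow to the right and rows downward; lengths in m; the calibration is good to about 2 mm. A picture is of the moment at which its call begins. camera_params takes no time and is no camera call.
- arm.sign_off(): hands the job in; it is judged then, once.
The state is a dict: "clock": time; "q": joint angles; "joint_vel": joint speeds; "effort": joint torques, N m; "tcp_pos": TCP position; "tool_rot": TCP orientation; "wrist_force": force on the tool from outside, world axes, zero at the start; "torque": the same for the moment, N m; "finger_gap": finger opening in m; "grip_force": force on a finger pad.
Only numpy, scipy, OpenCV 4.12 (cv2) and the standard library are available. Lean on these libraries where they do the work, as an engineer would, in place of code of your own. Each camera call takes 0.05 s, during which the arm holds its last target. There are 200 camera calls.

## Task

Walk the heavy embossing die block round by pushing its corners with the fingertips, without lifting it, until one of its two long sides (either will do) looks squarely at the aluminium fence while the block is still at least a finger's width clear of the fence. Then push it across the bench until that long side lies flush against the fence, wholly within the fence's length, and let go. Leave the blue-lidded pot, the steel weight and the black tape roll where they stand.

Things in the scene. Friction and masses are not known exactly. Their poses are not given: they have to be found in the camera images.
- die_block: dark cast die block with a brass plate on top, a plain rectangular block 92 mm (its x) by 124 mm (its y) by 40 mm high, about 0.75 kg, sliding on the bench with ordinary friction (a push takes very roughly 3 to 7 N, more for an instant as it starts to move). Origin at the centre of its underside, z up. Its long sides are the faces at x = -46 mm and x = +46 mm, alike; the short ends are at y = -62 mm and y = +62 mm. Too wide to grip across.
- setting_fence: straight aluminium angle fence fixed to the bench, 210 mm long (its y), 36 mm high. Origin at bench level, in the middle of its working face; the working face is the plane x = 0 of its frame and looks to its -x, towards the robot and the block. The fence's own body and foot reach 34 mm to +x, behind the face.
- pot_blue: bystander: white pigment pot with a blue lid, 58 mm across, 59 mm high, loose; origin at the centre of its underside
- weight_block: bystander: square steel weight, 60 x 60 x 30 mm, loose; origin at the centre of its underside
- tape_roll: bystander: small black tape roll lying flat, 54 mm across, 19 mm high, loose; origin at the centre of its underside
There are look-alikes about, which are no part of the job. What is shaped like the die_block but purple is not meant.

How it is judged:
By the outcome, as a careful person would: the job done as asked, in the order asked, and still so for the second after the job is handed in, with the robot touching nothing.
It also fails if it takes over 61 s, if anything falls off the work surface, if the arm or the gripper's body presses on something with over 40 N, if the wrist force passes 120 N, or if a joint passes its speed limit or range.

## Working session

There is one attempt and no reset: what is moved stays moved. The work goes in short steps, Python scripts to look and compute and a tool call to move; the robot and the scene stay as the last step left them, time stands still between calls to the robot, and variables do not carry over. Pictures are saved under pics/ and viewed, at most 10 in all, crops included, and the job is handed in when it is done.

Besides the shell and the picture viewer there is one more tool, called by a JSON object that holds its "fn" and its "kwargs". send_rows: Moves the arm, as the interface text tells. Its arguments: {"type":"object","properties":{"moves":{"type":"array"}},"required":["moves"]}

```bash
mkdir -p pics; python3 - <<'E'
from workcell import arm, optics
import cv2
for n in("top","side"):
    cv2.imwrite(f"pics/{n}0.png",optics.capture(n)[:,:,::-1]); p=optics.camera_params(n); print(n,p)
print(arm.observe())
E
```

```text
top {'intrinsics': array([[523.5842665 ,   0.        , 319.65816176],
       [  0.        , 523.5842665 , 235.67024818],
       [  0.        ,   0.        ,   1.        ]]), 'R': array([[ 1.11107688e-02, -9.99938263e-01,  1.45797624e-04],
       [-9.95106345e-01, -1.10713955e-02, -9.81875022e-02],
       [ 9.81830546e-02,  9.45854491e-04, -9.95167922e-01]]), 't': array([-0.00624708,  0.52382428,  1.3047751 ])}
side {'intrinsics': array([[491.67166718,   0.        , 317.45211776],
       [  0.        , 491.67166718, 234.07717067],
       [  0.        ,   0.        ,   1.        ]]), 'R': array([[-0.99754209, -0.06869062,  0.01383383],
       [-0.04933874,  0.54839351, -0.83476359],
       [ 0.04975405, -0.83339436, -0.55043472]]), 't': array([0.53728452, 0.05648041, 1.16929413])}
{'clock': 0.1, 'q': array([ 6.94940700e+01,  1.26718151e+01,  8.75193342e+01, -1.07613581e-03,
        7.99096730e+01, -7.22497874e+00]), 'joint_vel': array([ 0.05236696, -0.0282488 , -0.11464363,  0.14368422, -0.06983414,
        0.00616009]), 'effort': array([ 1.82425400e-03, -4.95943558e+01, -3.88516867e+01,  7.02293334e-02,
        5.15990623e-02, -9.32953844e-05]), 'tcp_pos': array([0.14350057, 0.6080565 , 0.40373341]), 'tool_rot': array([-1.79899845e+02, -1.16292400e-02,  1.66719228e+02]), 'wrist_force': array([-0.20756983,  0.15992955, -0.7014697 ]), 'torque': array([-0.00565709, -0.02485274,  0.04740843]), 'grip_force': 0.0, 'finger_gap': 0.08678145722708515}
```

View pics/top0.png

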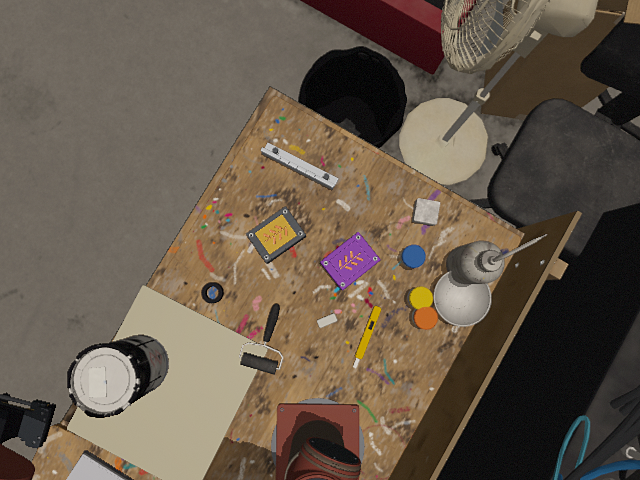

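View pics/side0.png

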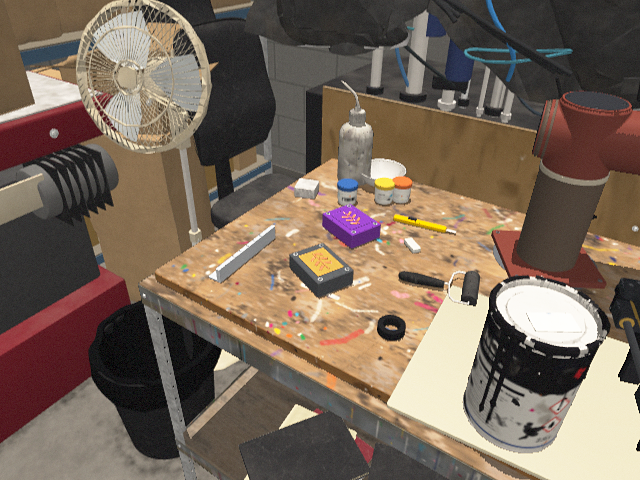

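Top: die block at about (276,235), fence from (264,148) to (337,184), purple decoy at (350,260), tape roll at (212,292), blue pot at (413,256), weight at (426,211). In the side view, the block is at (321,268) and the fence at (245,252).

```bash
python3 - <<'E'
import cv2
im=cv2.imread("pics/top0.png")
c=cv2.resize(im[135:275,235:345],None,fx=4.2,fy=4.2,interpolation=cv2.INTER_CUBIC)
cv2.imwrite("pics/c0.png",c)
im=cv2.imread("pics/side0.png")
c2=cv2.resize(im[215:305,200:360],None,fx=5,fy=5,interpolation=cv2.INTER_CUBIC)
cv2.imwrite("pics/c1.png",c2)
E
```

```text
(no output)
```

View pics/c0.png

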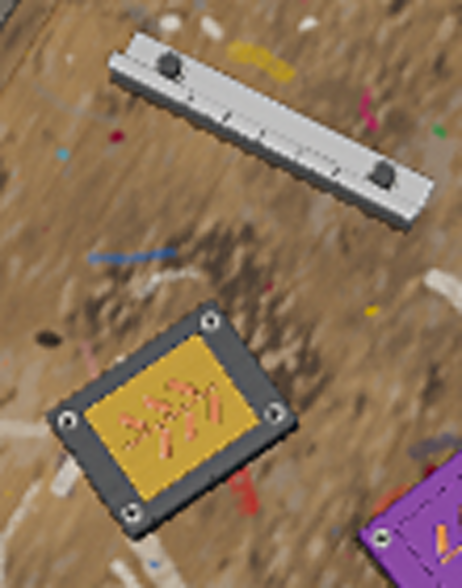

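View pics/c1.png

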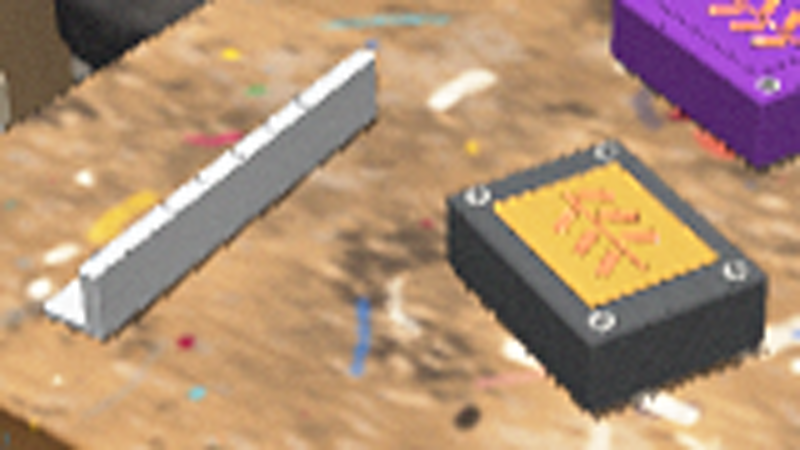

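```bash
cat > h.py <<'E'
from workcell import arm, optics
import numpy as np, cv2
def proj(n,X):
    p=optics.camera_params(n); c=np.atleast_2d(X)@p["R"].T+p["t"]; u=c@p["intrinsics"].T; return u[:,:2]/u[:,2:]
def unproj(n,uv,z):
    p=optics.camera_params(n); uv=np.atleast_2d(uv); d=np.c_[uv,np.ones(len(uv))]@np.linalg.inv(p["intrinsics"]).T@p["R"]; o=-p["R"].T@p["t"]
    return (o+d*((z-o[2])/d[:,2:]))[:,:2]
def brass(n,im,near,z=.04):
    """rect of the brass plate in a rectified view (1px=.5mm), centre (x,y), sizes, long-axis angle deg"""
    S=2000; o=np.array(near)-.12; q=np.array([[0,0],[.24,0],[.24,.24],[0,.24]])+o
    H=cv2.getPerspectiveTransform(proj(n,np.c_[q,np.full(4,z)]).astype(np.float32),((q-o)*S).astype(np.float32))
    r=cv2.warpPerspective(im,H,(480,480),flags=cv2.INTER_CUBIC); h=cv2.cvtColor(r,cv2.COLOR_RGB2HSV)
    m=cv2.inRange(h,(12,110,150),(30,255,255)); m=cv2.morphologyEx(m,cv2.MORPH_CLOSE,np.ones((15,15))); m=cv2.morphologyEx(m,cv2.MORPH_OPEN,np.ones((25,25)))
    cs,_=cv2.findContours(m,cv2.RETR_EXTERNAL,cv2.CHAIN_APPROX_NONE)
    c=max(cs,key=cv2.contourArea); (cx,cy),(w,hh),a=cv2.minAreaRect(c)
    if w<hh: a+=90; w,hh=hh,w
    return np.round([cx/S+o[0],cy/S+o[1]],4),round(w/2),round(hh/2),round((a+90)%180-90,1)
E
python3 - <<'E'
from h import *
c=lambda a:(np.array(a)+.5)/4.2-.5+[235,135]
s=lambda a:(np.array(a)+.5)/5-.5+[200,215]
b=unproj("top",c([(212,302),(298,418),(136,532),(50,415)]),.04); print("top corners",b.round(4),b.mean(0),np.degrees(np.arctan2(*(b[0]-b[3])[::-1])),[np.linalg.norm(b[i]-b[i-1]) for i in range(4)])
b=unproj("side",s([(447,200),(595,342),(767,278),(612,142)]),.04); print("side corners",b.round(4),b.mean(0))
f=unproj("top",c([(111,76),(406,232)]),0);print("fence bot",f)
f=unproj("top",c([(110,60),(405,218)]),.036);print("fence top",f)
f=unproj("side",s([(104,340),(377,118)]),0);print("fence bot side",f)
f=unproj("side",s([(88,280),(377,57)]),.036);print("fence top side",f)
for n in("top","side"):
    print(brass(n,cv2.imread(f"pics/{n}0.png")[:,:,::-1].copy(),b.mean(0)))
print("tape",unproj("top",(212,292),.019),"pot",unproj("top",(413,256),.059),"purple",unproj("top",[(350,233),(379,258),(321,262),(345,289)],.04),"weight",unproj("top",(426,211),.03))
E
```

```text
top corners [[0.5955 0.0877]
 [0.5259 0.035 ]
 [0.4566 0.1306]
 [0.5261 0.1835]] [0.52602908 0.10922608] -54.06288761418258 [np.float64(0.11831601508285608), np.float64(0.08730804163248296), np.float64(0.11805262205882695), np.float64(0.0873621972679163)]
side corners [[0.5963 0.0951]
 [0.5238 0.1893]
 [0.4532 0.1398]
 [0.5257 0.0428]] [0.52472555 0.11675235]
fence bot [[ 0.74405996  0.15628176]
 [ 0.64703944 -0.02944592]]
fence top [[ 0.74466397  0.15289974]
 [ 0.64886291 -0.02802271]]
fence bot side [[ 0.74054579  0.15712664]
 [ 0.64628593 -0.02614224]]
fence top side [[ 0.7430666   0.16117635]
 [ 0.64507386 -0.02620644]]
(array([0.5258, 0.1109]), 84, 66, -54.3)
(array([0.5252, 0.1123]), 87, 68, -54.1)
tape [[0.37845578 0.27006707]] pot [[ 0.47273052 -0.23137684]] purple [[ 0.53005588 -0.07667356]
 [ 0.46794155 -0.14961105]
 [ 0.45631506 -0.00452818]
 [ 0.38978846 -0.0649891 ]] weight [[ 0.58954387 -0.27035429]]
```

```bash
python3 - <<'E'
from h import *
for z in(.1,.15,.2,.25): print("can",z,unproj("top",(100,380),z),unproj("side",(551,310),z))
R=lambda a:np.array([np.cos(np.radians(a)),np.sin(np.radians(a))])
P=np.array([.5255,.1115])-.035*R(125.8)
prev=None
for k in range(14):
    a=125.8-5*k; w=P+.081*R(a)-.0555*R(a-90); print(k,w.round(4),None if prev is None else ((w-prev)/.02).round(2)); prev=w
E
```

```text
can 0.1 [[0.17218585 0.50864566]] [[0.10625496 0.30293839]]
can 0.15 [[0.18102803 0.48823102]] [[0.1383393  0.36100772]]
can 0.2 [[0.18987021 0.46781637]] [[0.17042364 0.41907705]]
can 0.25 [[0.19871239 0.44740173]] [[0.20250799 0.47714638]]
0 [0.4536 0.1163] None
1 [0.4568 0.1243] [0.16 0.4 ]
2 [0.4608 0.1319] [0.2  0.38]
3 [0.4653 0.1391] [0.23 0.36]
4 [0.4705 0.1459] [0.26 0.34]
5 [0.4763 0.1523] [0.29 0.32]
6 [0.4826 0.1581] [0.31 0.29]
7 [0.4893 0.1633] [0.34 0.26]
8 [0.4966 0.168 ] [0.36 0.23]
9 [0.5041 0.1719] [0.38 0.2 ]
10 [0.512  0.1753] [0.4  0.17]
11 [0.5202 0.1779] [0.41 0.13]
12 [0.5286 0.1797] [0.42 0.09]
13 [0.537  0.1809] [0.42 0.06]
```

{"fn": "send_rows", "kwargs": {"moves": [[1,1,0,0.5,1],[1,1,0,0.5,1],[1,1,0,0,1],[1,1,0,0,1],[1,1,0,0,1]]}}

```text
clock: 0.6
tcp_pos: [0.2443, 0.6081, 0.4242]
tool_rot: [-180.0, -0.0, -168.1]
wrist_force: [-1.0, 0.3, -0.5]
finger_gap: 0.0548
grip_force: 0.0
```

{"fn": "send_rows", "kwargs": {"moves": [[1,1,-0.5,0,1],[1,1,-0.5,0,1],[1,1,-1,0,1],[1,1,-1,0,1],[1,1,-1,0,0.8]]}}

```text
clock: 1.1
tcp_pos: [0.3442, 0.5274, 0.424]
tool_rot: [-180.0, -0.1, -144.1]
wrist_force: [0.6, 0.6, 0.2]
finger_gap: 0.0147
grip_force: 0.0
```

{"fn": "send_rows", "kwargs": {"moves": [[1,1,-1,0,0],[1,1,-1,0,0],[1,1,-1,0,0],[1,1,-1,0,0],[1,0.9,-1,0,0]]}}

```text
clock: 1.6
tcp_pos: [0.4423, 0.4272, 0.4241]
tool_rot: [-180.0, -0.1, -144.3]
wrist_force: [-0.0, 0.5, 0.5]
finger_gap: 0.0006
grip_force: 0.0
```

{"fn": "send_rows", "kwargs": {"moves": [[1,0,-1,0,0],[1,0,-1,0,0],[1,0,-1,-0.5,0],[1,0,-1,-0.5,0],[1,0,-1,-0.5,0]]}}

```text
clock: 2.1
tcp_pos: [0.4414, 0.3274, 0.394]
tool_rot: [180.0, -0.0, -144.3]
wrist_force: [0.2, 0.2, -0.0]
finger_gap: 0.0009
grip_force: 0.0
```

{"fn": "send_rows", "kwargs": {"moves": [[1,0,-1,-0.5,0],[1,0,-1,-0.5,0],[1,0,-1,-0.5,0],[1,0,-1,-0.5,0],[1,0,-1,-0.5,0]]}}

```text
clock: 2.6
tcp_pos: [0.4413, 0.2274, 0.3439]
tool_rot: [180.0, -0.0, -144.3]
wrist_force: [-0.9, 0.1, -0.1]
finger_gap: 0.0004
grip_force: 0.0
```

{"fn": "send_rows", "kwargs": {"moves": [[1,0,-1,-0.5,0],[1,0,-1,-0.5,0],[1,0,-1,-0.5,0],[1,0,-1,-0.5,0],[1,0,-1,-0.5,0]]}}

```text
clock: 3.1
tcp_pos: [0.4413, 0.1275, 0.294]
tool_rot: [180.0, -0.0, -144.3]
wrist_force: [0.6, 0.4, -0.2]
finger_gap: 0.0006
grip_force: 0.0
```

{"fn": "send_rows", "kwargs": {"moves": [[1,0,-1,-1,0],[1,0,0,-1,0],[1,0,0,-1,0],[1,0,0,-0.7,0]]}}

```text
clock: 3.5
tcp_pos: [0.4408, 0.1079, 0.2191]
tool_rot: [179.9, -0.1, -144.3]
wrist_force: [-0.1, 0.2, -0.2]
finger_gap: 0.0007
grip_force: 0.0
```

{"fn": "send_rows", "kwargs": {"moves": [[1,0,0,-0.6,0],[1,0,0,-0.55,0],[1,0,0,0,0]]}}

```text
clock: 3.8
tcp_pos: [0.4408, 0.1083, 0.1962]
tool_rot: [179.9, -0.1, -144.3]
wrist_force: [-1.5, -0.2, 0.5]
finger_gap: 0.0002
grip_force: 0.0
```

```bash
python3 - <<'E'
from h import *
t=optics.capture("top");s=optics.capture("side")
for n,i in(("top",t),("side",s)): print(n,brass(n,i,(.5255,.1115)))
a=np.hstack([cv2.resize(i,None,fx=2,fy=2) for i in(t[150:350,180:380],s[150:350,220:420])])
cv2.imwrite("pics/a1.png",a[:,:,::-1])
E
```

```text
top (array([0.5298, 0.1136]), 84, 57, -54.5)
side (array([0.5251, 0.1125]), 87, 68, -54.1)
```

View pics/a1.png

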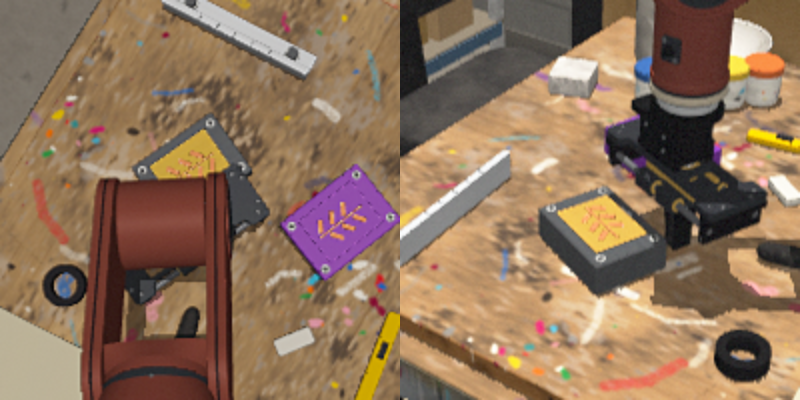

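The side view shows the block free at (600,240), with the closed fingers behind its near-left long side at (678,225). The top view is partly hidden by the arm. The side camera will track the block.

{"fn": "send_rows", "kwargs": {"moves": [[1,0.3,0.2,0,0],[1,0.3,0.25,0,0],[1,0.16,0.4,0,-1],[1,0.2,0.38,0,-1],[1,0.23,0.36,0,-1]]}}

```text
clock: 4.4
tcp_pos: [0.4659, 0.1407, 0.1982]
tool_rot: [-180.0, -0.0, -159.5]
wrist_force: [-1.8, -1.3, 1.9]
finger_gap: 0.0005
grip_force: 1.2
```

{"fn": "send_rows", "kwargs": {"moves": [[1,0.26,0.34,0,-1],[1,0.29,0.32,0,-1],[1,0.31,0.29,0,-1],[1,0,0,0,0]]}}

```text
clock: 4.8
tcp_pos: [0.4837, 0.16, 0.1984]
tool_rot: [180.0, 0.1, -174.3]
wrist_force: [0.1, 0.7, 0.2]
finger_gap: 0.0006
grip_force: 0.0
```

```bash
cat > look.py <<'E'
from h import *
import sys
b=brass("side",optics.capture("side"),(float(sys.argv[1]),float(sys.argv[2]))); c=b[0]; o=arm.observe(); p=o["tcp_pos"][:2]
R=lambda a:np.array([np.cos(np.radians(a)),np.sin(np.radians(a))])
a=b[3] if b[3]>0 else b[3]+180
u=R(a);v=R(a-90);n=R(-27.5);t=R(62.5);F=np.array([.694,.064])
print(b,"tcp",o["tcp_pos"],o["tool_rot"][2],"tcp in block uv",(p-c)@u,(p-c)@v,"block n,t",(c-F)@n,(c-F)@t,"tcp n,t",(p-F)@n,(p-F)@t)
E
python3 look.py .54 .112
```

```text
(array([0.5498, 0.1224]), 87, 58, -84.5) tcp [0.48330651 0.1596612  0.19819813] -174.1266987936481 tcp in block uv 0.043462777084545615 -0.06261603677482655 block n,t -0.15487308115722553 -0.014782717370883741 tcp n,t -0.23105883325206103 -0.012434903274409477
```

{"fn": "send_rows", "kwargs": {"moves": [[1,0.34,0.26,0,-1],[1,0.36,0.23,0,-1],[1,0.38,0.2,0,-1],[1,0.4,0.17,0,-1],[1,0,0,0,0]]}}

```text
clock: 5.35
tcp_pos: [0.5129, 0.1765, 0.198]
tool_rot: [180.0, 0.1, 165.8]
wrist_force: [-1.2, 0.0, 0.3]
finger_gap: 0.0004
grip_force: 0.0
```

```bash
python3 look.py .555 .115
```

```text
(array([0.6418, 0.178 ]), 113, 66, -90.0) tcp [0.51244969 0.17630298 0.19790365] 165.92799800894855 tcp in block uv -0.0016970183827972965 -0.12935031027986932 block n,t -0.09894130740069695 0.07701595737144853 tcp n,t -0.21289283800901435 0.01578335728855375
```

{"fn": "send_rows", "kwargs": {"moves": [[1,-0.9,0.45,0,0],[1,-0.9,0.4,0,0],[-1,-0.9,0,0,-1],[-1,0,-1,0,-1],[-1,0,-1,0,-0.6]]}}

```text
clock: 5.9
tcp_pos: [0.4572, 0.1531, 0.1978]
tool_rot: [-180.0, 0.0, 152.9]
wrist_force: [0.4, -0.8, 0.6]
finger_gap: 0.0169
grip_force: 0.0
```

```bash
python3 look.py .56 .118
```

```text
(array([0.5591, 0.1203]), 87, 67, 77.5) tcp [0.4574917  0.15091534 0.19769705] 152.69242290158434 tcp in block uv 0.007897571228484612 -0.10582615374017769 block n,t -0.14565420832087445 -0.01235117801747214 tcp n,t -0.24991846515933508 -0.0321125340608267
```

{"fn": "send_rows", "kwargs": {"moves": [[-1,0.2,0.38,0,0],[-1,0.2,0.38,0,0],[-1,0,0,0,0],[-1,0,0,0,0],[-1,0,0,0,0]]}}

```text
clock: 6.45
tcp_pos: [0.466, 0.1689, 0.1975]
tool_rot: [-180.0, -0.0, 152.8]
wrist_force: [0.4, 0.2, -0.8]
finger_gap: 0.0607
grip_force: 0.0
```

{"fn": "send_rows", "kwargs": {"moves": [[-1,0.44,-0.23,0,0],[-1,0.44,-0.23,0,0],[-1,0.44,-0.23,0,0],[-1,0.35,-0.18,0,0],[-1,0.35,-0.18,0,0]]}}

```text
clock: 6.95
tcp_pos: [0.5071, 0.1472, 0.1976]
tool_rot: [180.0, -0.1, 152.7]
wrist_force: [-1.9, 2.3, 2.2]
finger_gap: 0.0867
grip_force: 1.4
```

{"fn": "send_rows", "kwargs": {"moves": [[-1,0.35,-0.18,0,0],[-1,0.35,-0.18,0,0],[-1,0.35,-0.18,0,0],[-1,0,0,0,0]]}}

```text
clock: 7.35
tcp_pos: [0.5287, 0.136, 0.1979]
tool_rot: [180.0, 0.1, 152.7]
wrist_force: [0.5, 0.4, -0.2]
finger_gap: 0.0869
grip_force: 0.0
```

```bash
python3 look.py .58 .11; python3 - <<'E'
from h import *
t=optics.capture("top");s=optics.capture("side")
a=np.hstack([cv2.resize(i,None,fx=2,fy=2) for i in(t[130:330,180:380],s[150:350,180:380])])
cv2.imwrite("pics/a2.png",a[:,:,::-1])
E
```

```text
(array([0.6545, 0.1778]), 104, 90, -90.0) tcp [0.52821425 0.13612685 0.19778889] 152.6837197981386 tcp in block uv -0.041673147823906555 -0.1262857502983996 block n,t -0.0875839200966866 0.08270276259289781 tcp n,t -0.18035823047057947 -0.012574041051176514
```

View pics/a2.png

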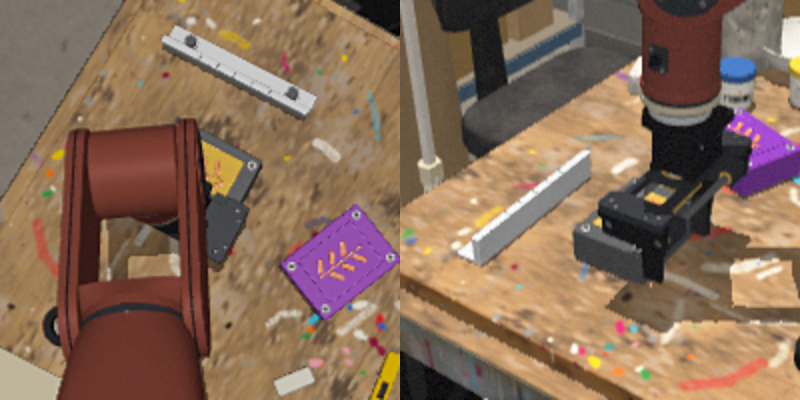

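The block is roughly square to the fence and well clear of it. Both fingers are behind its long side, but the gripper hides the brass plate. I'll back off to measure the angle.

{"fn": "send_rows", "kwargs": {"moves": [[-1,-0.89,0.46,0,0],[-1,-0.89,0.46,0,0],[-1,-0.89,0.46,0,0],[-1,0,0,0,0]]}}

```text
clock: 7.9
tcp_pos: [0.472, 0.165, 0.1971]
tool_rot: [-179.9, -0.1, 152.8]
wrist_force: [0.6, -0.2, -1.0]
finger_gap: 0.0871
grip_force: 0.0
```

```bash
python3 look.py .575 .11
```

```text
(array([0.5743, 0.0996]), 87, 68, 62.6) tcp [0.47332844 0.16463296 0.19764776] 152.80897180111685 tcp in block uv 0.011270167754538835 -0.11957225870476226 block n,t -0.12261344736260027 -0.023693723343088828 tcp n,t -0.24220519409191457 -0.012632265608884679
```

Square to 0.1° with 76 mm clear. Now I'll push it across.

{"fn": "send_rows", "kwargs": {"moves": [[-1,0.8,-0.63,0,0],[-1,0.8,-0.63,0,0],[-1,0.7,-0.52,0,0],[-1,0.2,-0.1,0,0],[-1,0.2,-0.1,0,0]]}}

```text
clock: 8.45
tcp_pos: [0.5284, 0.1241, 0.1974]
tool_rot: [-180.0, -0.1, 152.6]
wrist_force: [-4.2, 2.5, 2.1]
finger_gap: 0.0868
grip_force: 2.2
```

{"fn": "send_rows", "kwargs": {"moves": [[-1,0.46,-0.2,0,0],[-1,0.46,-0.2,0,0],[-1,0.46,-0.2,0,0],[-1,0.46,-0.2,0,0],[-1,0.46,-0.2,0,0]]}}

```text
clock: 8.95
tcp_pos: [0.5748, 0.1044, 0.1975]
tool_rot: [-180.0, -0.0, 152.7]
wrist_force: [-2.1, 1.6, -1.2]
finger_gap: 0.0872
grip_force: 1.1
```

```bash
python3 look.py .62 .08
```

```text
(array([0.6805, 0.1753]), 64, 48, 0.0) tcp [0.57628955 0.10372609 0.19813149] 152.6992719403938 tcp in block uv 0.10421045329343813 -0.07157390787392759 block n,t -0.06336726690096524 0.09249069945406314 tcp n,t -0.12275391519805982 -0.019115164495849973
```

{"fn": "send_rows", "kwargs": {"moves": [[-1,0.35,-0.17,0,0],[-1,0.3,-0.15,0,0],[-1,0.13,-0.07,0,0],[-1,0.09,-0.05,0,0]]}}

```text
clock: 9.4
tcp_pos: [0.5918, 0.0959, 0.1979]
tool_rot: [180.0, -0.0, 152.7]
wrist_force: [-4.0, 1.4, 3.8]
finger_gap: 0.0874
grip_force: 2.3
```

{"fn": "send_rows", "kwargs": {"moves": [[-1,0.09,-0.05,0,0],[-1,0,0,0,0]]}}

```text
clock: 9.6
tcp_pos: [0.5936, 0.0948, 0.1979]
tool_rot: [180.0, 0.0, 152.7]
wrist_force: [-1.9, 1.8, 1.7]
finger_gap: 0.087
grip_force: 1.2
```

{"fn": "send_rows", "kwargs": {"moves": [[-1,0.07,-0.04,0,0],[-1,0,0,0,0]]}}

```text
clock: 9.8
tcp_pos: [0.5945, 0.0943, 0.1977]
tool_rot: [-180.0, -0.1, 152.7]
wrist_force: [-4.9, 2.6, 3.0]
finger_gap: 0.0872
grip_force: 2.5
```

{"fn": "send_rows", "kwargs": {"moves": [[-1,0.07,-0.04,0,0],[-1,0,0,0,0]]}}

```text
clock: 10.0
tcp_pos: [0.5951, 0.0941, 0.1976]
tool_rot: [-180.0, -0.2, 152.8]
wrist_force: [-9.6, 4.2, 7.3]
finger_gap: 0.0871
grip_force: 5.2
```

{"fn": "send_rows", "kwargs": {"moves": [[-1,0.07,-0.04,0,0],[-1,0,0,0,0]]}}

```text
clock: 10.2
tcp_pos: [0.5956, 0.0938, 0.1975]
tool_rot: [-179.9, -0.4, 152.8]
wrist_force: [-14.1, 7.4, 10.3]
finger_gap: 0.0872
grip_force: 7.8
```

The force is rising, so the block is against the fence. I'll seat it a little harder, then back off.

{"fn": "send_rows", "kwargs": {"moves": [[-1,0.09,-0.05,0,0],[-1,0.09,-0.05,0,0],[-1,0,0,0,0]]}}

```text
clock: 10.5
tcp_pos: [0.5971, 0.0932, 0.197]
tool_rot: [-179.8, -0.8, 152.8]
wrist_force: [-26.9, 11.2, 20.0]
finger_gap: 0.0871
grip_force: 14.5
```

{"fn": "send_rows", "kwargs": {"moves": [[-1,-0.2,0.1,0,0],[-1,-0.4,0.2,0,0],[-1,-0.89,0.46,0,0],[-1,-0.89,0.46,0,0],[-1,-0.89,0.46,0,0]]}}

```text
clock: 11.0
tcp_pos: [0.5356, 0.124, 0.198]
tool_rot: [180.0, 0.1, 152.7]
wrist_force: [-0.6, -0.6, -0.0]
finger_gap: 0.0868
grip_force: 0.0
```

{"fn": "send_rows", "kwargs": {"moves": [[-1,-0.89,0.46,0,0],[-1,0,0,1,0],[-1,0,0,1,0],[-1,0,0,0,0]]}}

```text
clock: 11.4
tcp_pos: [0.5198, 0.1333, 0.2409]
tool_rot: [179.8, 0.4, 152.7]
wrist_force: [-0.1, -0.1, 0.9]
finger_gap: 0.087
grip_force: 0.0
```

```bash
python3 look.py .655 .07; python3 - <<'E'
from h import *
t=optics.capture("top");s=optics.capture("side")
a=np.hstack([cv2.resize(i,(400,400),interpolation=cv2.INTER_CUBIC) for i in(t[120:240,230:350],s[180:300,200:320])])
cv2.imwrite("pics/a3.png",a[:,:,::-1])
E
```

```text
(array([0.6441, 0.0671]), 87, 68, 63.0) tcp [0.51915354 0.13318069 0.23943762] 152.70808259783493 tcp in block uv 0.0021538228225907213 -0.14132811978025642 block n,t -0.04569326127662182 -0.020291522217575672 tcp n,t -0.1870347951264491 -0.019371086260139187
```

View pics/a3.png

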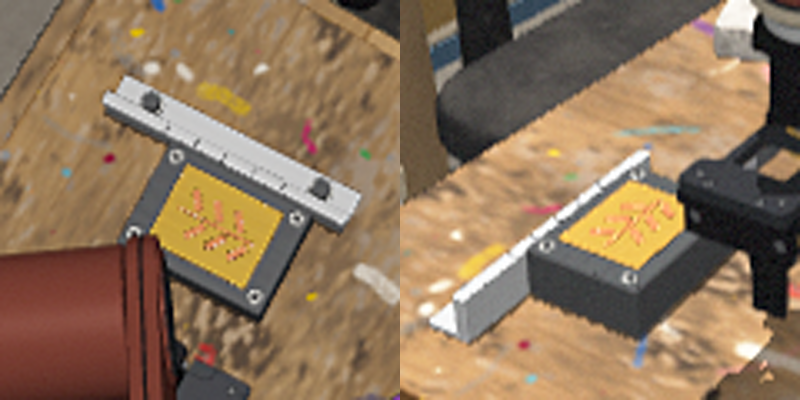

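The block lies flush along the fence, from about (170,150) to (310,215) in the top crop. It is inside both fence ends, and the fingers are clear at (770,300) in the side crop. Measured n = -45.7 mm against 46 mm for flush contact, and about 22 mm inside the nearer fence end. I'll hand it in.

```bash
python3 -c "
from workcell import arm
print(arm.sign_off())"
```

```text
the job is handed in; nothing more can be done
None
```

The die block was turned square to within about 0.1° while still 76 mm clear of the fence, then pushed flush, wholly within the fence's length with about 22 mm to spare, released, and handed in at about 11.5 s; the arm kept well clear of the pot, weight and tape roll, though I didn't re-measure them.

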